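Unload the cooling plate and hang the tray on the slotted rack

ROBOT

A 6-joint arm with a two-finger parallel gripper is mounted at the origin on a cart in front of the work surface, level with it; the furniture and walls round the work are solid. World frame = base frame: x ahead of the robot, y to its left, z up, the work surface at z = 0. Lengths are in mm, angles in rad, forces in N, time in s.
With the tool pointing down it reaches from about 300 to 850 mm from the base axis. Payload 4.2 kg.
Tool frame: the origin (TCP) lies between the finger pads; the fingertips stand 11 mm ahead of it and the grasp point (between the pads) lies 8 mm behind it; z points along the fingers, y is the line along which they close (so a half turn about z gives the same grasp; the last joint's range is limited). The gripper opens to 91 mm and grips with 3 to 60 N. Pads are 32 mm wide; open, the fingers measure 118 mm over their backs; the gripper's body (76 mm by 178 mm) begins 60 mm behind the grasp point.
Start: joints at [1.111, 0.32, 1.565, -0, 1.257, -0.02], TCP at [244.816, 520.298, 199.576] pointing down, gripper open.
Joint ranges: [-3.11, 3.11], [-0.84, 2.01], [0.21, 2.61], [-1.34, 4.49], [0.05, 2.63], [-2.56, 2.56]. Speed limits (rad/s): [2.57, 2.57, 3.14, 3.14, 3.14, 3.14].

INTERFACE

Orientations are given as a rotation vector (axis times angle).
In Python, from cell import bot, grab_frame, job gives the robot as it stands.
- The arm moves only by the tool send_rows, never from a script. Its arguments are lists of equal length, an entry for each row: "jaw": the opening, from 0 (shut) to 1 (fully open); "translation": the shift along the tool's x, y, z in mm, a list of three; "turn": the turn about the tool's z in rad. A call has exactly 10 rows; each row shifts and turns the commanded pose from where the row before left it, along the tool's axes as they then stand; what a row does not reach is not made up. A row lasts 1/8 s, in which the tool goes at most 62.5 mm and 10.7 degrees, less where a joint would pass 70% of its speed; a pose out of reach is approached as far as the arm can. A call with a gripper value outside its range is refused whole. The fingers move at their own pace and stop on an object; the grip force is fixed at half the most. Time passes only in rows, so rows that do not move let the fingers close, or fill a call up. It gives the time, the measured TCP pose, the force, the opening and the grip force at its end, in the units of the state.
- bot.get_obs(): the state, without advancing time (a new reading comes with each control period).
- grab_frame(name): name is "scene" or "top"; returns a dict with "img" (400x640x3 uint8, red, green, blue), "fovy" (degrees; the focal length in pixels is half the picture's height over the tangent of half this angle, whatever the lens; pixels are square), "cx", "cy" (the principal point, pixels), "R" (3x3) and "t" (3): a world point X has camera coordinates R X + t. Camera axes: x right, y down, z forward; pixel columns grow to the right and rows downward; lengths in mm; the calibration is good to about 2 mm. A picture is of the moment at which its call begins. There is no depth.
- job.sign_off(): hands the job in; it is judged then, once.
The state is a dict: "clock": time; "joint_pos": joint angles; "joint_vel": joint speeds; "effort": joint torques, N m; "position": TCP position; "tool_rot": TCP orientation; "contact_force": force on the tool from outside, world axes, zero at the start; "torque": the same for the moment, N m; "gripper_width": opening from 0.0 (shut) to 1.0 (fully open); "grip_force": force on a finger pad.
Only numpy, scipy, OpenCV 4.12 (cv2) and the standard library are available. Lean on these libraries where they do the work, as an engineer would, in place of code of your own. Each camera call takes 0.05 s, during which the arm holds its last target. There are 200 camera calls.

TASK

The two gel cakes on the cooling plate have set. Swing the keeper arm aside, slide their tray forward out from under the canopy until it meets the front stop, then lift it off by its handle and hang it on the slotted rack: hook the claw on its back edge into the top slot and, still holding it level, press it down until it is fully seated and the spring catch has snapped back over the claw; then let go. Keep the tray level so that both cakes stay in it, and leave the cup, the clear box and the beaker where they stand.

Things in the scene. Friction and masses are not known exactly. Their poses are not given: they have to be found in the camera images.
- chiller: White bench cooling plate, fixed, 262 mm long (x), 146 mm wide (y) plus a lug at its left (+y); its top plate is 34 mm above the worktop. Origin: centre of its underside; +x to its back, -x to its front. Guide rails 6 mm high let the tray slide along x between y = -62 and +62 mm. The part in front of the canopy is open to above.
- canopy_edge (a point): Middle of the lower front edge of the cooling plate's fixed canopy, 62 mm above the plate (axes as the plate's). The canopy covers the plate from here 99 mm to the back; it is 12 mm thick (top 108 mm above the worktop), open to the front, closed at the sides and back.
- front_stop (a point): Middle of the inner face, at the top, of the 6 mm high stop bar across the front end of the cooling plate. The tray's front wall meets it after sliding about 90 mm from its start; the whole tray with its claw is then clear of the canopy.
- keeper (a joint): Flat steel keeper arm on an upright pivot at the left of the plate. 0: across the front of the tray (pointing to the plate's -y), barring it. Grows as the free end swings away from the tray to the plate's front; at 1.57 it points straight to the front (-x) and the tray passes freely; end stop 1.65. Friction of about 0.04 N m keeps it where it is left.
- keeper_knob (a point): Middle of the keeper's black upright finger knob: 12 mm in diameter, from 13 to 46 mm above the plate, this point 30 mm above it, 54 mm from the pivot. The arm is 6 mm thick, 8 to 14 mm above the plate. The tray's front wall (22 mm high) stands a few mm behind the knob when the keeper is shut; the tray behind that wall is empty.
- keeper_pivot (a point): Point on the keeper's upright pivot axis, 30 mm above the plate (the height of the knob's middle).
- tray_handle (a point): Centre of the loose aluminium tray's black handle bar: 12 mm thick along x, 46 mm long along y, 16 mm high, its centre 50 mm above the tray's underside, on one post (8 x 14 mm). Tray axes: +x to its back edge with the claw, -x to its front, z up. Tray with cakes: 0.35 to 0.5 kg, balanced within 6 mm of the handle. At the start it lies on the plate, axes as the plate's, the handle under the canopy.
- tray_front (a point): Middle of the inner top edge of the tray's front wall, 72 mm in front of the handle's centre, 22 mm above the tray's underside. The tray is 135 mm long (x, from 75 mm in front of the handle to 60 mm behind) and 120 mm wide; floor and walls 3 mm thick. From this wall back to the handle post it is empty, so fingertips can reach in behind the wall and pull.
- tray_claw (a point): Root of the claw on the back of the tray: on the outer face of its back wall, at the underside of the claw's tongue, 34 mm above the tray's underside, 60 mm behind the handle. The claw is 28 mm wide; its tongue, 4 mm thick, goes 14 mm to the back (+x) and turns down 12 mm, leaving a tapered gap to the back wall (9 mm at the mouth, 4.6 mm at the root).
- rack: Fixed rack: slotted aluminium upright, 84 mm wide (y) and 190 mm high, on a dark foot plate 140 x 104 x 8 mm. Origin on the worktop; +x to its back; the upright's front face is at x = +35 mm and looks to -x. Its wall is 4 mm thick with three slots one above the other, each 48 mm wide and 30 mm high, lower edges 140, 90 and 40 mm above the worktop.
- rack_slot (a point): Middle of the lower edge of the TOP slot on the upright's front face, 140 mm above the worktop; axes as the rack's. To hang the tray: x axes alike, tray_claw 16 to 24 mm above this point, in along +x until the back wall meets the upright, then down, held level. Seated, tray_claw lies on this point. Let go before it is down, it tips forward and jams; seated it sags by about 2 degrees.
- catch (a joint): Sprung steel catch behind the rack's top slot, 26 mm wide; slides straight back (+x of the rack), 0 = at rest (m). Its nose hangs 6.5 mm above the slot's lower edge in the claw's way: the claw going in pushes it back about 6 mm against 3 to 4 N, drags past it going down (press with 10 to 15 N), and once fully down the nose springs back to 0 over the claw and locks it.
- cake_l_mid (a point): Centre of one gel cake, 44 mm in diameter, 27 mm high, loose in the back left quarter of the tray (0.05 kg). Its top is 30 mm above the tray's underside, 12 mm below the handle bar.
- cake_r_mid (a point): Centre of the other gel cake, the same, in the back right quarter of the tray.
- cup_a: Bystander: empty white plastic cup lying on its side, 91 x 71 x 71 mm; origin under its middle.
- sample_box: Bystander: open clear box, 120 x 125 x 54 mm; origin in the middle of its underside.
- beaker: Bystander: clear beaker, 79 x 87 x 100 mm, upright; origin in the middle of its underside.

How it is judged (in metres and radians):
On the way, in this order (a step that is already met when the one before it is completed fails the run):
1. the keeper arm is swung aside (at least 1.1 rad) with the tray still under the canopy (value of joint keeper above 1.1 rad and x of tray_handle in the frame of chiller above 0.01 m), for 0.1 s.
2. the tray is slid forward clear of the canopy, still lying flat on the plate (x of tray_handle in the frame of chiller below -0.042 m and z of tray_handle in the frame of chiller below 0.09 m and angle between tray_handle's own z axis and vertical below 0.1 rad), for 0.1 s.
3. the tray is lifted clear of the plate with both cakes in it (z of tray_handle in the frame of chiller above 0.124 m and z of cake_l_mid in the frame of tray_handle between -0.042 and -0.026 m and x of cake_l_mid in the frame of tray_handle between -0.075 and 0.06 m and y of cake_l_mid in the frame of tray_handle between -0.06 and 0.06 m and z of cake_r_mid in the frame of tray_handle between -0.042 and -0.026 m and x of cake_r_mid in the frame of tray_handle between -0.075 and 0.06 m and y of cake_r_mid in the frame of tray_handle between -0.06 and 0.06 m), for 0.1 s.
At the end, for the whole second after the job is handed in: The tray, let go, hangs in the top slot: level and square to the rack within 0.08 rad, claw within 3 mm of the slot edge and the catch back over it (under 1.5 mm), back wall within 5 mm of the upright, middle within 14 mm of the slot middle; both cakes lie flat in it (x of tray_claw in the frame of rack_slot between -0.005 and 0.005 m and y of tray_claw in the frame of rack_slot between -0.014 and 0.014 m and z of tray_claw in the frame of rack_slot between -0.004 and 0.003 m and angle between tray_handle's own z axis and vertical below 0.08 rad and angle between the x axis of tray_handle and the x axis of rack_slot, either way round below 0.08 rad and value of joint catch below 0.0015 m and z of cake_l_mid in the frame of tray_handle between -0.042 and -0.026 m and x of cake_l_mid in the frame of tray_handle between -0.075 and 0.06 m and y of cake_l_mid in the frame of tray_handle between -0.06 and 0.06 m and z of cake_r_mid in the frame of tray_handle between -0.042 and -0.026 m and x of cake_r_mid in the frame of tray_handle between -0.075 and 0.06 m and y of cake_r_mid in the frame of tray_handle between -0.06 and 0.06 m); the robot touches nothing.
It fails at once if the tray is tipped by more than 0.4 rad (angle between tray_handle's own z axis and vertical above 0.4 rad).
It fails at once if the cup is moved by more than 30 mm (distance of cup_a from where it was at the start of the episode above 0.03 m).
It fails at once if the clear box is moved by more than 30 mm (distance of sample_box from where it was at the start of the episode above 0.03 m).
It fails at once if the beaker is moved by more than 30 mm (distance of beaker from where it was at the start of the episode above 0.03 m).
It also fails if it takes over 64 s, if anything falls off the work surface, if the arm or the gripper's body presses on something with over 40 N, if the wrist force passes 120 N, or if a joint passes its speed limit or range.

## Working session

There is one attempt and no reset: what is moved stays moved. The work goes in short steps, Python scripts to look and compute and a tool call to move; the robot and the scene stay as the last step left them, time stands still between calls to the robot, and variables do not carry over. Pictures are saved under pics/ and viewed, at most 10 in all, crops included, and the job is handed in when it is done.

Besides the shell and the picture viewer there is one more tool, called after "Request:" in YAML: its name, and indented under it one key for each argument. send_rows: Moves the arm, as the interface text tells. Its arguments: {"type":"object","properties":{"jaw":{"type":"array"},"translation":{"type":"array"},"turn":{"type":"array"}},"required":["jaw","translation","turn"]}

```bash
mkdir -p pics
python3 - <<'E'
from cell import bot, grab_frame, job
import cv2,numpy as np
for n in("scene","top"):
    f=grab_frame(n); cv2.imwrite(f"pics/{n}0.png",f["img"][:,:,::-1])
    print(n,f["fovy"],f["cx"],f["cy"],np.round(f["R"],4).tolist(),np.round(f["t"],1).tolist(), [k for k in f])
o=bot.get_obs()
for k in o: print(k,np.round(o[k],3))
E
```

```text
scene 48.28400626461467 315.2560850285558 204.81344490783385 [[0.8913, -0.4529, -0.0212], [-0.246, -0.4437, -0.8617], [0.3809, 0.7733, -0.5069]] [-503.4, 207.0, 1321.9] ['img', 'fovy', 'cx', 'cy', 'R', 't']
top 50.17224757880118 317.28237986127243 201.82647361196467 [[-0.0073, -0.9999, -0.0095], [-0.994, 0.0083, -0.1092], [0.1093, 0.0087, -0.994]] [-22.8, 572.9, 1489.0] ['img', 'fovy', 'cx', 'cy', 'R', 't']
clock 0.1
joint_pos [ 1.111  0.32   1.566 -0.     1.257 -0.02 ]
joint_vel [-0.     0.    -0.006  0.002  0.001  0.   ]
effort [ 1.0000e-03 -4.1333e+01 -2.3251e+01  7.3000e-02  4.2000e-02 -0.0000e+00]
position [244.594 519.84  198.822]
tool_rot [-6.850e-01 -3.066e+00  2.000e-03]
contact_force [-0.385  0.16  -0.721]
torque [ 0.033 -0.008  0.018]
grip_force 0.0
gripper_width 1.0
```

View pics/scene0.png

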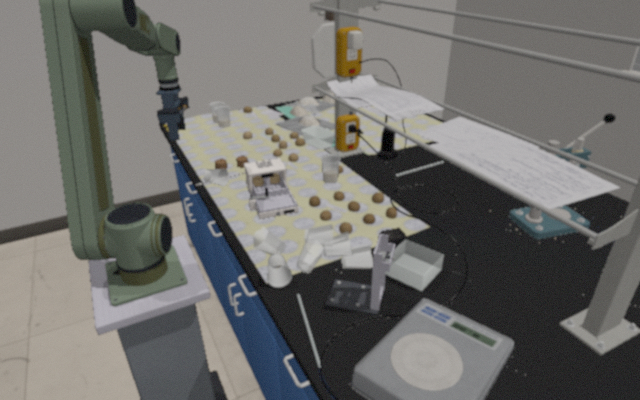

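View pics/top0.png

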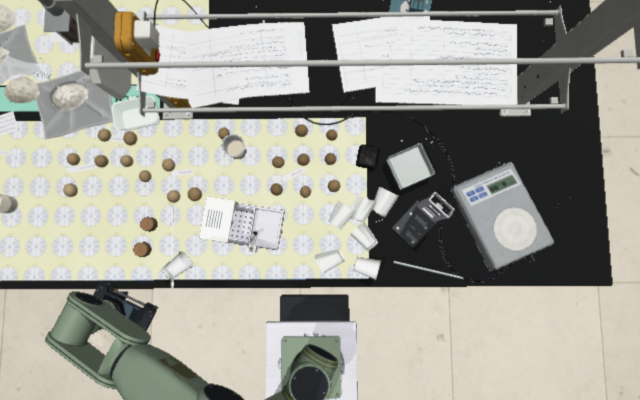

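```bash
cat > h.py <<'E'
import cv2,numpy as np
from cell import bot, grab_frame, job
def crop(img,u0,v0,w,h,s):
    c=cv2.resize(img[v0:v0+h,u0:u0+w,::-1],None,fx=s,fy=s,interpolation=cv2.INTER_CUBIC)
    for u in range(-(-u0//10)*10,u0+w,10): 
        cv2.line(c,(int((u-u0+.5)*s),0),(int((u-u0+.5)*s),5 ),(0,0,255),1)
        if u%20==0: cv2.putText(c,str(u),(int((u-u0+.5)*s)-8,16),0,.35,(0,0,255),1)
    for v in range(-(-v0//10)*10,v0+h,10): 
        cv2.line(c,(0,int((v-v0+.5)*s)),(5,int((v-v0+.5)*s)),(0,0,255),1)
        if v%20==0: cv2.putText(c,str(v),(6,int((v-v0+.5)*s)+4),0,.35,(0,0,255),1)
    return c
def foc(f): return 200/np.tan(np.radians(f["fovy"]/2))
def proj(f,X):
    c=np.atleast_2d(X)@np.array(f["R"]).T+np.array(f["t"]); F=foc(f)
    return np.c_[F*c[:,0]/c[:,2]+f["cx"],F*c[:,1]/c[:,2]+f["cy"]]
def onz(f,u,v,z):
    R=np.array(f["R"]);t=np.array(f["t"]);F=foc(f)
    C=-R.T@t; d=R.T@np.array([(u-f["cx"])/F,(v-f["cy"])/F,1]); return C+d*(z-C[2])/d[2]
E
python3 - <<'E'
from h import *
s=grab_frame("scene")["img"];t=grab_frame("top")["img"]
a=np.vstack([np.hstack([crop(t,195,187,100,75,4),crop(t,375,177,100,75,4)]),np.hstack([crop(s,225,150,100,75,4),crop(s,315,228,100,75,4)])])
cv2.imwrite("pics/c1.png",a)
E
```

```text
(no output)
```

View pics/c1.png

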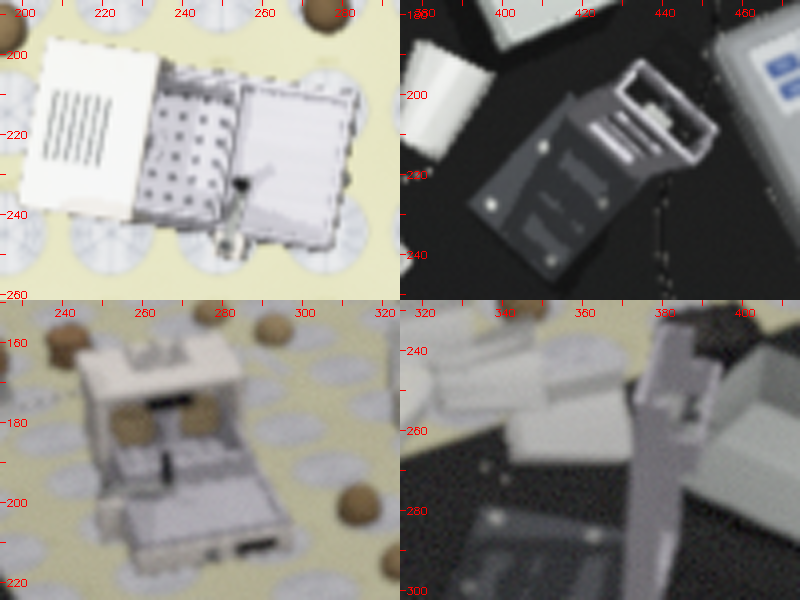

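Run:
```python
from h import *
from scipy.optimize import least_squares
T=grab_frame("top");S=grab_frame("scene")
o=bot.get_obs();print(proj(T,o["position"]),proj(S,o["position"]))
def w(p,L):
    L=np.array(L,float);c,s=np.cos(p[2]),np.sin(p[2])
    return np.c_[p[0]+c*L[:,0]-s*L[:,1],p[1]+s*L[:,0]+c*L[:,1],L[:,2]]
def fit(name,top,sc,p0):
    def r(p):
        e=[]
        for f,d in((T,top),(S,sc)):
            if d: e.append((proj(f,w(p,[a for a,_ in d]))-[b for _,b in d]).ravel())
        return np.concatenate(e)
    q=least_squares(r,p0,loss="soft_l1");print(name,np.round(q.x,3),np.round(r(q.x).reshape(-1,2),1).tolist());return q.x
# chiller
top=[((131,-73,108),(206.5,196)),((32,-73,108),(235.2,201)),((32,73,108),(227.8,241.7)),((131,73,108),(199.5,237.7)),((-131,-73,34),(283.5,208.5)),((-131,73,34),(277.7,248.2))]
g=onz(T,240,222,60)
c=fit("chiller",top,[],[g[0],g[1],1.4])
print("scene pred canopy front top L,R, base front L,R",proj(S,w(c,[(32,73,108),(32,-73,108),(-131,73,34),(-131,-73,34),(-131,-73,0)])).round(1))
k=onz(T,254.5,232.2,80);v=onz(T,251.5,247.7,60)
def inv(p,X):
    d=X[:2]-p[:2];a,s=np.cos(p[2]),np.sin(p[2]);return a*d[0]+s*d[1],-s*d[0]+a*d[1]
print("knob",k,inv(c,k),"pivot",v,inv(c,v))
top=[((-70,52,8),(417,200.3)),((-70,52,8),(392,227.5))]
top=[((35,42,190),(428.8,198.3)),((35,-42,190),(448.8,217.3)),((-70,52,8),(392,227.5)),((-70,-52,8),(412.75,247.3)),((70,52,8),(417,200.3))]
g=onz(T,420,220,8)
r=fit("rack",top,[],[g[0],g[1],-.75])
r2=fit("rack2",top[:2]+top[2:4],[],[g[0],g[1],-.75])
print(proj(S,w(r,[(35,42,190),(35,-42,190),(-70,42,8),(-70,52,8),(-70,-52,8)])).round(1))
```

```text
[[140.67451302 302.69286612]] [[178.72884045 138.31639139]]
chiller [497.783 230.056   1.423] [[-0.3, -0.6], [-0.3, -1.6], [0.1, 0.6], [-0.7, 0.5], [0.9, -0.3], [0.5, 1.0]]
scene pred canopy front top L,R, base front L,R [[248.5 174.1]
 [286.8 167.9]
 [259.7 213. ]
 [300.  205.5]
 [300.4 213.6]]
knob [464.53900213 187.92574692  80.        ] (np.float64(-46.572829668316814), np.float64(26.666436318495887)) pivot [411.94865842 200.95976617  60.        ] (np.float64(-41.43820919386397), np.float64(80.60404455649))
rack [ 499.178 -381.868   -0.738] [[-2.7, 3.2], [-2.4, 1.8], [0.6, -0.5], [2.0, -0.9], [1.0, -2.3]]
rack2 [ 503.163 -385.366   -0.776] [[-1.0, 1.9], [-1.3, 1.2], [1.4, -2.6], [2.0, -2.1]]
[[375.7 233.3]
 [370.4 252.3]
 [335.7 281.7]
 [336.5 279.5]
 [327.7 304.2]]
```

```bash
cat >> h.py <<'E'
from scipy.spatial.transform import Rotation as Ro
def yawy(o):
    m=Ro.from_rotvec(o["tool_rot"]).as_matrix(); return np.arctan2(m[1,1],m[0,1])
def plan(*wps):
    """wps: (x,y,z,yaw_of_tool_y); prints tool-frame total shift of each leg (made before its turn)"""
    o=bot.get_obs();p=np.array(o["position"]);a=yawy(o)
    print("at",np.round(p,1),"yaw",round(a,3),"t",o["clock"],"F",np.round(o["contact_force"],1),"w",round(o["gripper_width"],3),"g",round(float(o["grip_force"]),1),"j6",round(o["joint_pos"][5],2))
    for q in wps:
        d=np.array(q[:3])-p;c,s=np.cos(a),np.sin(a)
        print("leg",np.round([-s*d[0]+c*d[1],c*d[0]+s*d[1],-d[2]],1),"turn",round(-(q[3]-a),3)); p=np.array(q[:3]);a=q[3]
E
python3 -c "
from h import *
plan((464.5,188,150,1.423))"
```

```text
at [244.7 520.1 199.3] yaw 1.131 t 0.3 F [ 1.2  0.2 -0.4] w 1.004 g 0.0 j6 -0.02
leg [-340.3 -207.    49.3] turn -0.292
```

Request:
send_rows:
  jaw: [0.35, 0.35, 0.35, 0.35, 0.35, 0.35, 0.35, 0.35, 0.35, 0.35]
  translation:
    - [-42, -26, 0]
    - [-42, -26, 0]
    - [-42, -26, 0]
    - [-42, -26, 0]
    - [-43, -26, 0]
    - [-43, -26, 0]
    - [-43, -26, 20]
    - [-43, -25, 29]
    - [0, 0, 0]
    - [0, 0, 0]
  turn: [0, 0, 0, 0, 0, 0, 0, 0, -0.146, -0.146]

```text
clock: 1.55
position: [464.5, 187.3, 150.0]
tool_rot: [-0.227, -3.132, 0.0]
contact_force: [-0.4, -0.8, -0.4]
gripper_width: 0.35
grip_force: 0.0
```

Run:
```python
from h import *
plan()
S=grab_frame("scene");T=grab_frame("top");o=bot.get_obs()
tip=np.array(o["position"])-[0,0,11]
print(proj(T,tip),proj(S,tip))
cv2.imwrite("pics/c2.png",np.hstack([crop(S["img"],225,120,80,100,5),crop(T["img"],215,180,80,100,5)]))
```

```text
at [464.5 187.3 150. ] yaw 1.426 t 1.55 F [-0.4 -0.8 -0.4] w 0.35 g 0.0 j6 -1.07
[[251.68018156 231.54985252]] [[264.8892408  173.38733953]]
```

View pics/c2.png

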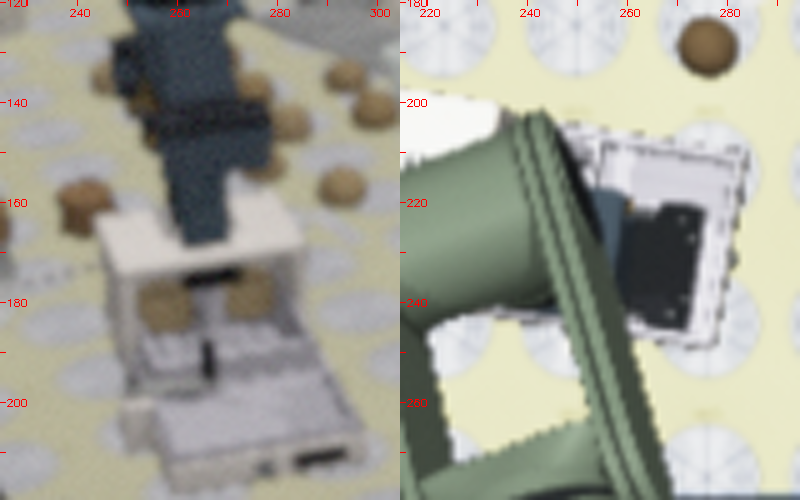

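Run:
```python
from h import *
a=cv2.imread("pics/scene0.png").astype(int);b=grab_frame("scene")["img"][:,:,::-1].astype(int)
d=np.abs(a-b).sum(2)
print("cols 254..280 step 2")
for v in range(152,190,2): print(v,d[v:v+2,254:282].reshape(2,14,2).mean((0,2)).astype(int))
```

```text
cols 254..280 step 2
152 [ 11 144 326 318 332 333 338 329 277 188 109  86  53  13]
154 [ 11 103 311 329 328 328 336 307 103  24  24  11  12  11]
156 [ 12  38 276 334 339 350 353 295  67  13  13  15  14  17]
158 [ 16  30 272 356 335 347 356 273  55  14  14  19  19  15]
160 [ 14  29 266 369 305 343 347 247  36  18  17  18  15  19]
162 [ 13  28 205 326 274 285 295 225  66  15  14  13  15   9]
164 [ 17   9  90 212 268 274 278 247 103  10  15  16  18  15]
166 [ 15  14   9 111 311 338 326 311 138  10  18  13  16  12]
168 [ 13  15  12  87 253 232 167 126  53  10  19  13  13  19]
170 [14 15 15 13 28 24  9 11  8 15 20 20 17 10]
172 [16 13 13 14 17 13 21 10 23  8 16 12 10 18]
174 [14 11  9  6 17 13 19 11 19 12 17 12 13 14]
176 [15 14 21  8 16  7  9 13  8  9 13 12 15 14]
178 [ 8  8 16  8 11 17 10  8 18 13 17 13 14 18]
180 [15 10  9 12 12  9 16 12  8 14  9 11  9 11]
182 [ 7 14 14 11 17  9 15 15 10 16 11 14 14 15]
184 [14 17  8  8 14 14 13 10 13 14 16 11 15 15]
186 [24 15 10 14 10  9 12 17 12 16 13 15 14 14]
188 [55 22 17 15 18 19 16  9 20 14 14 10 16 19]
```

Run:
```python
from h import *
S=grab_frame("scene")
print(proj(S,[[464.5,188,47],[464.5,188,64],[464.5,188,80]]))
d=bot.get_obs();p=np.array(d["position"])
for dy in(-23,23): print(dy,proj(S,p+[0,dy,-11]))
a=cv2.imread("pics/scene0.png").astype(int)
print("dark rows, cols 260-272");print(a[184:204,260:274].sum(2)//3)
```

```text
[[266.90870944 196.21264615]
 [266.55037924 192.11094529]
 [266.20960928 188.21025144]]
-23 [[267.24381588 175.87604499]]
23 [[262.47469129 170.79939163]]
dark rows, cols 260-272
[[ 88  92  87  89  94 100 109 124 131 127 118 113 114 112]
 [ 96  94  90  98  99 107 119 131 135 137 136 136 137 138]
 [107 102 109 115 115 117 124 136 142 146 149 149 147 153]
 [133 124 130 134 124 111 110 126 139 144 148 148 148 152]
 [149 139 142 140 130  90  81 102 135 148 146 147 146 155]
 [157 150 144 141 125  84  49  87 129 155 159 152 150 153]
 [157 152 145 146 133  88  43  80 130 156 163 164 154 148]
 [159 159 154 152 137  89  47  68 113 143 149 153 145 136]
 [158 151 148 144 126  80  41  59  97 120 130 129 132 125]
 [148 137 131 128 111  69  36  53  93 118 127 123 126 125]
 [128 126 126 120 106  77  44  57  92 123 129 126 126 125]
 [124 124 124 128 113  94  63  69 101 128 136 134 134 134]
 [129 132 135 134 125 110  92  98 116 139 146 154 151 150]
 [125 124 126 124 127 119 114 116 129 147 158 164 165 166]
 [108 107 110 110 113 119 127 132 140 153 162 171 170 172]
 [115 113 113 114 120 133 143 149 154 159 162 167 166 169]
 [138 138 138 138 150 154 163 162 166 165 163 163 164 167]
 [152 150 152 156 165 170 173 171 173 170 167 167 168 167]
 [153 156 158 159 168 171 173 171 173 173 173 171 171 173]
 [153 155 156 164 168 174 171 172 172 173 172 173 174 173]]
```

Request:
send_rows:
  jaw: [0.35, 0.35, 0.35, 0.35, 0.35, 0.35, 0.35, 0.35, 0.35, 0.35]
  translation:
    - [0, 0, 14]
    - [0, 0, 14]
    - [0, 0, 14]
    - [0, 0, 10]
    - [0, 0, 0]
    - [0, 0, 0]
    - [0, 0, 0]
    - [0, 0, 0]
    - [0, 0, 0]
    - [0, 0, 0]
  turn: [0, 0, 0, 0, 0, 0, 0, 0, 0, 0]

```text
clock: 3.0
position: [464.4, 188.3, 98.7]
tool_rot: [0.232, 3.133, 0.0]
contact_force: [0.2, -0.6, -0.2]
gripper_width: 0.353
grip_force: 0.0
```

Run:
```python
from h import *
plan()
S=grab_frame("scene")
p=np.array(bot.get_obs()["position"])
for dy in(-23,0,23): print(dy,proj(S,p+[0,dy,-11]))
cv2.imwrite("pics/c3.png",crop(S["img"],235,150,70,75,8))
```

```text
at [464.4 188.3  98.7] yaw 1.423 t 3.0 F [ 0.2 -0.6 -0.2] w 0.353 g 0.0 j6 -1.06
-23 [[268.36916021 188.99159479]]
0 [[265.98482491 186.32103346]]
23 [[263.65291532 183.70919124]]
```

View pics/c3.png

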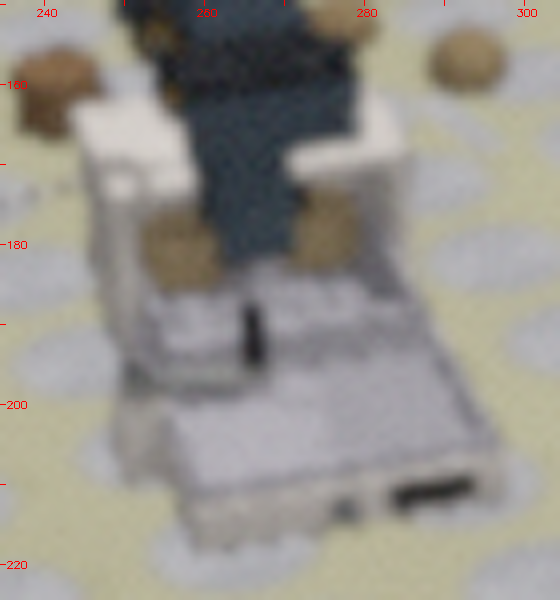

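Request:
send_rows:
  jaw: [0.35, 0.35, 0.35, 0.35, 0.35, 0.35, 0.35, 0.35, 0.35, 0.35]
  translation:
    - [0, 0, 7]
    - [0, 0, 7]
    - [0, 0, 7]
    - [0, 0, 7]
    - [0, 0, 0]
    - [0, 0, 0]
    - [0, 0, 0]
    - [0, 0, 0]
    - [0, 0, 0]
    - [0, 0, 0]
  turn: [0, 0, 0, 0, 0, 0, 0, 0, 0, 0]

```text
clock: 4.3
position: [464.4, 188.3, 70.6]
tool_rot: [0.232, 3.133, 0.0]
contact_force: [-0.1, 0.3, 0.9]
gripper_width: 0.352
grip_force: 0.0
```

Run:
```python
from h import *
plan()
S=grab_frame("scene")
p=np.array(bot.get_obs()["position"])
for dy in(-23,0,23): print(dy,proj(S,p+[0,dy,-11]))
print(S["img"][174:202,252:282].mean(2).astype(int))
```

```text
at [464.4 188.3  70.6] yaw 1.423 t 4.3 F [-0.1  0.3  0.9] w 0.352 g 0.0 j6 -1.06
-23 [[268.94288523 195.88266249]]
0 [[266.57319567 193.15965795]]
23 [[264.2551566  190.49600485]]
[[143 151 153 151 136 120  95  69  60  59  50  57  57  60  57  59  61  63
   55  58  61  57  56  62  58  62  72  75  90 102]
 [135 134 135 130 121 108  90  70  61  57  53  53  56  59  56  60  59  57
   56  57  64  64  65  66  69  77  80  85  94 106]
 [129 126 118 110 107 101  85  73  59  58  57  57  61  47  55  58  53  58
   55  64  65  72  82  86  91  87  86  94  95 105]
 [123 113 105  99  98  90  80  71  59  55  53  56  60  61  63  57  58  53
   59  68  77  91  95  98  96  94  96  93  99 107]
 [117  99  96  90  88  87  80  70  60  45  55  59  62  56  58  60  61  57
   63  68  88  98 101  99 100  97  90  93  91  97]
 [114  97  92  93  91  91  88  75  52  46  53  55  59  57  55  54  53  59
   64  73  92  99 102 102 101  97  93  89  93 100]
 [112  95  95 101  97 101  93  82  63  45  43  58  58  52  52  55  57  59
   65  72  87 100  98  95  99  92  89  87  93  99]
 [110  96  99 102 105 104 102  87  65  49  42
[... 1880 characters left out ...]
132 114  99 103 122 141
  158 158 158 151 148 155 162 164 163 164 163 162]
 [ 92 100 107 114 120 124 128 130 130 132 136 129 128 125 119 121 135 153
  164 168 167 162 162 160 162 164 165 166 167 164]
 [103 105 107 114 115 117 118 111 112 114 116 115 120 127 131 137 142 155
  161 169 167 164 166 161 162 162 165 164 166 164]
 [116 113 114 116 116 117 110 114 110 106 106 113 123 142 150 156 159 163
  164 163 163 163 163 164 162 162 163 163 165 167]
 [132 131 131 124 129 126 117 113 114 112 119 134 152 162 169 170 174 171
  168 167 164 161 166 161 163 159 163 164 165 166]
 [138 138 136 136 141 148 142 135 137 137 145 158 169 174 177 178 177 177
  174 170 166 165 164 162 163 164 162 164 165 166]]
```

Request:
send_rows:
  jaw: [0.35, 0.35, 0.35, 0.35, 0.35, 0.35, 0.35, 0.35, 0.35, 0.35]
  translation:
    - [0.7, -8.6, 0]
    - [0.7, -8.6, 0]
    - [0.7, -8.6, 0]
    - [0.7, -8.6, 0]
    - [0.7, -8.6, 0]
    - [0.7, -8.6, 0]
    - [0.7, -8.6, 0]
    - [0.7, -8.6, 0]
    - [0.7, -8.6, 0]
    - [0.7, -8.6, 0]
  turn: [0.16, 0.16, 0.16, 0.16, 0.16, 0.16, 0.16, 0.16, 0.16, 0.16]

```text
clock: 5.6
position: [401.1, 143.0, 70.6]
tool_rot: [2.415, 2.01, 0.0]
contact_force: [-0.2, -0.2, -0.2]
gripper_width: 0.352
grip_force: 0.0
```

Run:
```python
from h import *
plan()
S=grab_frame("scene")
p=np.array(bot.get_obs()["position"])
print(proj(S,p+[0,0,-11]))
cv2.imwrite("pics/c4.png",crop(S["img"],235,150,70,75,8))
```

```text
at [401.1 143.   70.6] yaw -0.182 t 5.6 F [-0.2 -0.2 -0.2] w 0.352 g 0.0 j6 0.5
[[254.0790602  203.07184479]]
```

View pics/c4.png

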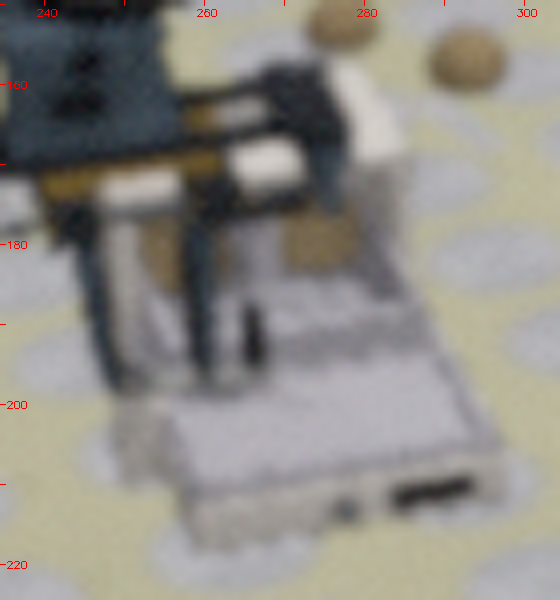

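Run:
```python
from h import *
S=grab_frame("scene");T=grab_frame("top")
p=np.array(bot.get_obs()["position"]);a=yawy(bot.get_obs());y=np.array([np.cos(a),np.sin(a),0])
for dz in(-11,9,13):
  for s in(-23,23): print(dz,s,proj(S,p+s*y+[0,0,dz]).round(1))
plan((464.5,188,98,1.423),(464.5,188,50,1.423))
```

```text
-11 -23 [[247.9 204. ]]
-11 23 [[261.  201.8]]
9 -23 [[247.4 199. ]]
9 23 [[260.5 196.8]]
13 -23 [[247.2 198. ]]
13 23 [[260.4 195.8]]
at [401.3 143.1  70.7] yaw -0.174 t 5.75 F [-0.5  0.5  0.5] w 0.353 g 0.0 j6 0.49
leg [ 55.1  54.5 -27.3] turn -1.597
leg [ 0.  0. 48.] turn -0.0
```

Request:
send_rows:
  jaw: [0.35, 0.35, 0.35, 0.35, 0.35, 0.35, 0.35, 0.35, 0.35, 0.35]
  translation:
    - [0, 0, -12]
    - [27.5, 27.3, 0]
    - [27.5, 27.3, 0]
    - [0, 0, 0]
    - [0, 0, 0]
    - [0, 0, 0]
    - [0, 0, 0]
    - [0, 0, 0]
    - [0, 0, 0]
    - [0, 0, 0]
  turn: [0, 0, 0, -0.18, -0.18, -0.18, -0.18, -0.18, -0.18, -0.18]

```text
clock: 7.0
position: [465.6, 187.8, 83.4]
tool_rot: [0.747, 3.05, 0.001]
contact_force: [-1.2, 0.0, 0.1]
gripper_width: 0.353
grip_force: 0.0
```

```bash
python3 -c "
from h import *
plan((464.5,188,51,1.423))"
```

```text
at [465.6 187.8  83.4] yaw 1.09 t 7.0 F [-1.2  0.   0.1] w 0.353 g 0.0 j6 -0.73
leg [ 1.1 -0.4 32.4] turn -0.333
```

Request:
send_rows:
  jaw: [0.35, 0.35, 0.35, 0.35, 0.35, 0.35, 0.35, 0.35, 0.35, 0.35]
  translation:
    - [1, 0, 0]
    - [0, 0, 0]
    - [0, 0, 8]
    - [0, 0, 8]
    - [0, 0, 8]
    - [0, 0, 8]
    - [0, 0, 0]
    - [0.7, -8.6, 0]
    - [0.7, -8.6, 0]
    - [0.7, -8.6, 0]
  turn: [-0.17, -0.16, 0, 0, 0, 0, 0, 0.16, 0.16, 0.16]

```text
clock: 8.25
position: [454.2, 164.6, 50.8]
tool_rot: [0.993, 2.98, 0.002]
contact_force: [-0.6, 1.1, -0.7]
gripper_width: 0.353
grip_force: 0.4
```

Request:
send_rows:
  jaw: [0.35, 0.35, 0.35, 0.35, 0.35, 0.35, 0.35, 0.35, 0.35, 0.35]
  translation:
    - [0.7, -8.6, 0]
    - [0.7, -8.6, 0]
    - [0.7, -8.6, 0]
    - [0.7, -8.6, 0]
    - [0.7, -8.6, 0]
    - [0.7, -8.6, 0]
    - [0.7, -8.6, 0]
    - [0, 0, 0]
    - [0, 0, -30]
    - [0, 0, -30]
  turn: [0.16, 0.16, 0.16, 0.16, 0.16, 0.16, 0.16, 0, 0, 0]

```text
clock: 9.5
position: [400.6, 143.6, 111.2]
tool_rot: [-2.416, -2.008, 0.001]
contact_force: [-0.6, 1.4, -0.2]
gripper_width: 0.346
grip_force: 0.0
```

Run:
```python
from h import *
plan()
S=grab_frame("scene")
cv2.imwrite("pics/c5.png",crop(S["img"],235,150,70,75,8))
```

```text
at [400.6 143.6 111.2] yaw -0.184 t 9.5 F [-0.6  1.4 -0.2] w 0.346 g 0.0 j6 0.5
```

View pics/c5.png

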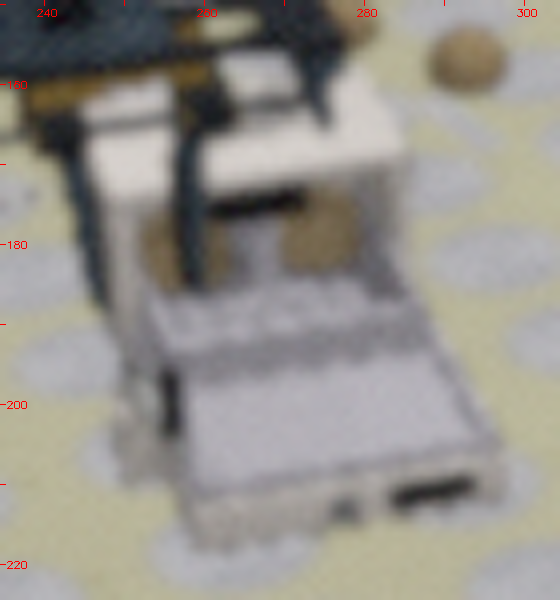

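Run:
```python
from h import *
S=grab_frame("scene")
c=np.array([497.8,230.1]);a=1.423;X=np.array([np.cos(a),np.sin(a)]);Y=np.array([-X[1],X[0]])
def inv(w): d=w[:2]-c; return d@X,d@Y
def W(x,y): return c+x*X+y*Y
k=inv(onz(S,255.9,199.5,64));h=inv(onz(S,266.8,174.5,84));print("knob",k,"handle",h,"q",np.arctan2(-(k[0]+44),80.6-k[1]))
for x in(-15,-100): print(x,W(x,0))
p=W(-5,0)
plan((*p,111,1.423),(*p,40,1.423),(*W(-110,0),40,1.423))
```

```text
knob (np.float64(-86.06218646952739), np.float64(74.20499189662749)) handle (np.float64(52.62988777806257), np.float64(1.143439113066706)) q 1.4199148134852484
-15 [495.59111735 215.26353016]
-100 [483.07411569 131.19020103]
at [403.2 144.4 113.3] yaw -0.185 t 9.6 F [-0.  -0.6 -0.4] w 0.352 g 0.0 j6 0.5
leg [96.6 77.5  2.3] turn -1.608
leg [ 0.  0. 71.] turn -0.0
leg [  -0. -105.   -0.] turn -0.0
```

Run:
```python
from h import *
c=np.array([497.8,230.1]);a=1.423;X=np.array([np.cos(a),np.sin(a)])
plan((*(c+3*X),111,-.148),(*(c+3*X),36,-.148),(*(c-97*X),36,-.148))
```

```text
at [403.2 144.4 113.3] yaw -0.185 t 9.6 F [-0.  -0.6 -0.4] w 0.352 g 0.0 j6 0.5
leg [104.6  77.2   2.3] turn -0.037
leg [ 0.  0. 75.] turn -0.0
leg [-100.    0.   -0.] turn -0.0
```

Request:
send_rows:
  jaw: [0.35, 0.35, 0.35, 0.35, 0.35, 0.35, 0.35, 0.35, 0.35, 0.35]
  translation:
    - [35, 26, 0]
    - [35, 26, 0]
    - [34.6, 25.2, 0]
    - [0, 0, 14]
    - [0, 0, 14]
    - [0, 0, 14]
    - [0, 0, 13]
    - [0, 0, 11]
    - [0, 0, 11]
    - [0, 0, 0]
  turn: [0, 0, 0, -0.037, 0, 0, 0, 0, 0, 0]

```text
clock: 10.85
position: [495.2, 231.8, 32.7]
tool_rot: [-2.381, -2.048, 0.003]
contact_force: [0.3, -0.9, 0.1]
gripper_width: 0.348
grip_force: 0.0
```

Run:
```python
from h import *
plan()
S=grab_frame("scene")
cv2.imwrite("pics/c6.png",crop(S["img"],235,150,70,75,8))
```

```text
at [495.2 231.8  32.7] yaw -0.15 t 10.85 F [ 0.3 -0.9  0.1] w 0.348 g 0.0 j6 0.57
```

View pics/c6.png

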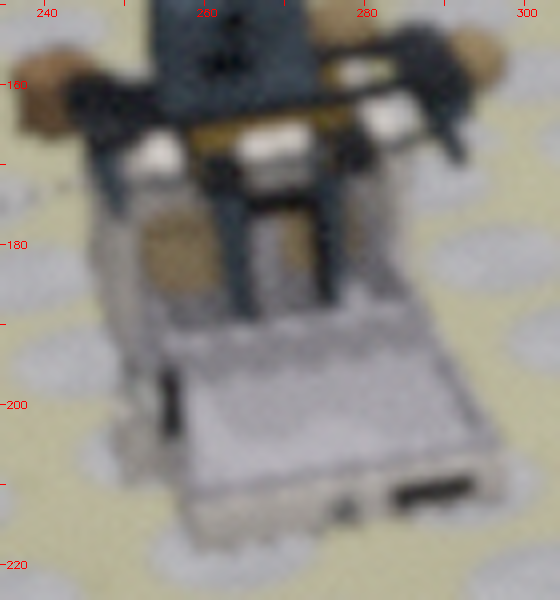

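Request:
send_rows:
  jaw: [0.35, 0.35, 0.35, 0.35, 0.35, 0.35, 0.35, 0.35, 0.35, 0.35]
  translation:
    - [-4, 0, 0]
    - [-7, 0, 0]
    - [-10, 0, 0]
    - [-11, 0, 0]
    - [-11, 0, 0]
    - [-11, 0, 0]
    - [-11, 0, 0]
    - [-11, 0, 0]
    - [-10, 0, 0]
    - [-6, 0, 0]
  turn: [0, 0, 0, 0, 0, 0, 0, 0, 0, 0]

```text
clock: 12.15
position: [481.8, 140.4, 33.5]
tool_rot: [-2.382, -2.048, 0.001]
contact_force: [0.2, 5.0, 2.6]
gripper_width: 0.353
grip_force: 2.2
```

Request:
send_rows:
  jaw: [0.35, 0.35, 0.35, 0.35, 0.35, 0.35, 0.35, 0.35, 0.35, 0.35]
  translation:
    - [-3, 0, 0]
    - [-3, 0, 0]
    - [-3, 0, 0]
    - [-2, 0, 0]
    - [0, 0, 0]
    - [0, 0, 0]
    - [0, 0, 0]
    - [0, 0, 0]
    - [0, 0, 0]
    - [0, 0, 0]
  turn: [0, 0, 0, 0, 0, 0, 0, 0, 0, 0]

```text
clock: 13.4
position: [480.6, 131.4, 33.5]
tool_rot: [-2.382, -2.046, -0.003]
contact_force: [0.6, 8.1, 1.0]
gripper_width: 0.349
grip_force: 4.1
```

Request:
send_rows:
  jaw: [0.35, 0.35, 0.35, 0.35, 0.35, 0.35, 0.35, 0.35, 0.35, 0.35]
  translation:
    - [-2, 0, 0]
    - [-2, 0, 0]
    - [-2, 0, 0]
    - [0, 0, 0]
    - [0, 0, 0]
    - [0, 0, 0]
    - [0, 0, 0]
    - [0, 0, 0]
    - [0, 0, 0]
    - [0, 0, 0]
  turn: [0, 0, 0, 0, 0, 0, 0, 0, 0, 0]

```text
clock: 14.65
position: [480.7, 130.8, 33.8]
tool_rot: [-2.383, -2.036, -0.016]
contact_force: [0.1, 28.0, -0.3]
gripper_width: 0.352
grip_force: 13.6
```

Run:
```python
from h import *
plan()
S=grab_frame("scene")
cv2.imwrite("pics/c7.png",crop(S["img"],235,150,70,75,8))
```

```text
at [480.7 130.8  33.8] yaw -0.157 t 14.65 F [ 0.1 28.  -0.3] w 0.352 g 13.6 j6 0.38
```

View pics/c7.png

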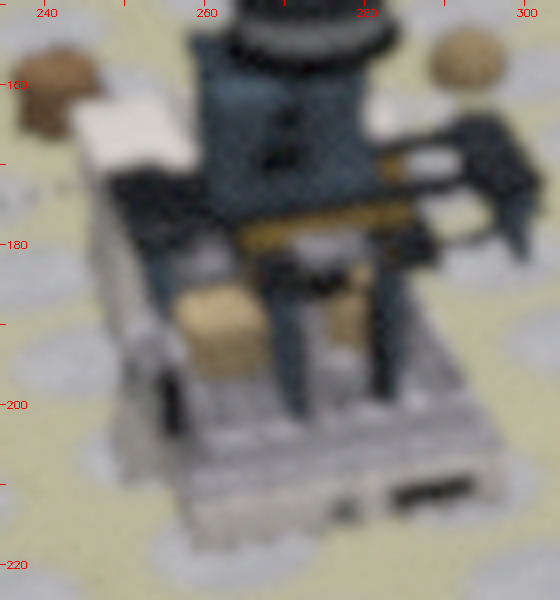

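Request:
send_rows:
  jaw: [0.35, 0.35, 0.35, 0.35, 0.35, 0.5, 0.5, 0.5, 0.5, 0.5]
  translation:
    - [5, 0, 0]
    - [4, 0, 0]
    - [0, 0, -20]
    - [0, 0, -25]
    - [0, 0, -25]
    - [0, 0, 0]
    - [0, 0, 0]
    - [0, 0, 0]
    - [0, 0, 0]
    - [0, 0, 0]
  turn: [0, 0, 0, 0, -0.17, -0.175, -0.175, -0.175, -0.175, -0.175]

```text
clock: 15.95
position: [479.7, 131.7, 102.7]
tool_rot: [-1.032, -2.965, 0.005]
contact_force: [-0.6, -1.0, -0.3]
gripper_width: 0.5
grip_force: 0.0
```

```bash
python3 -c "
from h import *
plan((491.2,185.9,105,1.423),(491.2,185.9,60,1.423))"
```

```text
at [479.7 131.7 102.7] yaw 0.901 t 15.95 F [-0.6 -1.  -0.3] w 0.5 g 0.0 j6 -0.65
leg [24.6 49.6 -2.3] turn -0.522
leg [ 0.  0. 45.] turn -0.0
```

Request:
send_rows:
  jaw: [0.5, 0.5, 0.5, 0.5, 0.5, 0.5, 0.5, 0.5, 0.5, 0.5]
  translation:
    - [12.3, 24.8, 0]
    - [12.3, 24.8, 0]
    - [0, 0, 0]
    - [0, 0, 0]
    - [0, 0, 0]
    - [0, 0, 14]
    - [0, 0, 14]
    - [0, 0, 10]
    - [0, 0, 0]
    - [0, 0, 0]
  turn: [0, 0, -0.174, -0.174, -0.174, 0, 0, 0, 0, 0]

```text
clock: 17.2
position: [492.9, 187.3, 65.7]
tool_rot: [0.242, 3.132, 0.0]
contact_force: [0.2, 0.5, -0.5]
gripper_width: 0.5
grip_force: 0.0
```

Run:
```python
from h import *
plan((491.2,185.9,60,1.423))
S=grab_frame("scene")
cv2.imwrite("pics/c8.png",crop(S["img"],235,150,70,75,8))
```

```text
at [492.9 187.3  65.7] yaw 1.417 t 17.2 F [ 0.2  0.5 -0.5] w 0.5 g 0.0 j6 -1.08
leg [ 1.5 -1.7  5.7] turn -0.006
```

View pics/c8.png

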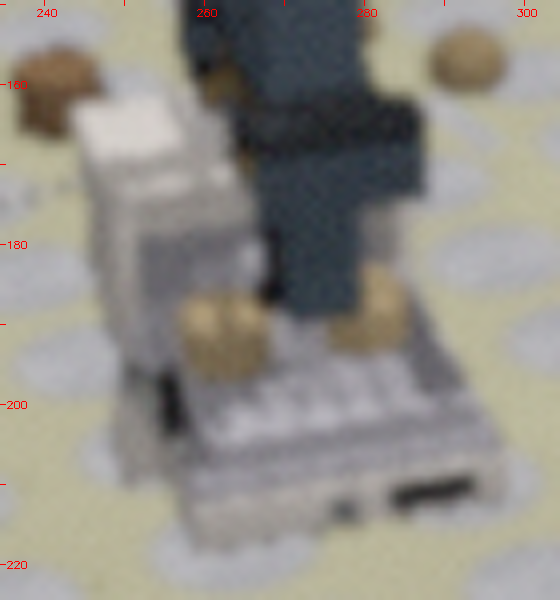

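Run:
```python
from h import *
S=grab_frame("scene");o=bot.get_obs();p=np.array(o["position"]);a=yawy(o);y=np.array([np.cos(a),np.sin(a),0])
for dz in(-11,0,10,14): print(dz,proj(S,p-29*y+[0,0,dz]).round(1),proj(S,p-36*y+[0,0,dz]).round(1))
I=S["img"].mean(2); print(I[180:196,266:284].astype(int))
X=y; H=np.array([491.2,185.9,84]); Y=np.array([-X[1],X[0],0])
print("handle ends",proj(S,[H+23*Y,H-23*Y]).round(1))
```

```text
-11 [[276.  196.2]] [[276.5 197.1]]
0 [[275.8 193.5]] [[276.3 194.4]]
10 [[275.6 191. ]] [[276.1 191.9]]
14 [[275.6 190.1]] [[276.  190.9]]
[[127  98  63  34  39  58  55  59  57  63  52  58  61  71  85 101 112 117]
 [144 119  76  39  45  56  63  54  54  52  54  57  64  72  87 103 109 118]
 [149 127  80  40  47  55  61  53  56  62  61  62  63  71  94 111 117 120]
 [139 113  73  43  44  56  56  54  62  65  60  64  63  81 105 126 132 138]
 [122  97  62  45  39  53  55  61  58  60  59  57  67  78 107 135 140 139]
 [107  72  48  29  38  56  61  60  61  61  61  64  64  80 106 128 139 140]
 [101  60  27  27  36  51  52  61  67  63  65  56  62  76 104 131 142 138]
 [109  71  38  37  49  58  62  64  64  62  61  59  66  74 105 133 142 142]
 [126 103  84  80  73  66  63  64  62  61  71  64  68  75 103 127 139 138]
 [134 130 116 118 110  90  77  77  78  79  77  78  82  91 106 120 126 124]
 [130 125 132 138 133 115 101 107 111 107  96  89  92  99 106 113 121 119]
 [109 112 124 141 147 126 124 126 128 114 105 100 102 103 109 111 115 119]
 [ 97  99 118 137 147 140 137 132 136 121 108 100  98  99 111 106 112 117]
 [ 94  90 110 132 144 140 138 134 133 125 113 109 109 102 104 112 120 122]
 [ 94  92 103 122 137 137 137 136 136 133 134 129 128 120 119 130 140 142]
 [ 98  93 101 115 123 130 131 134 138 142 150 152 151 146 144 144 151 158]]
handle ends [[267.  186.8]
 [279.4 184.7]]
```

Request:
send_rows:
  jaw: [0.5, 0.4, 0.3, 0.25, 0.2, 0.15, 0.1, 0.05, 0.0, 0.0]
  translation:
    - [1.5, -1.7, 0]
    - [0, 0, 0]
    - [0, 0, 0]
    - [0, 0, 0]
    - [0, 0, 0]
    - [0, 0, 0]
    - [0, 0, 0]
    - [0, 0, 0]
    - [0, 0, 0]
    - [0, 0, 0]
  turn: [0, 0, 0, 0, 0, 0, 0, 0, 0, 0]

```text
clock: 18.55
position: [490.9, 185.5, 65.5]
tool_rot: [-0.241, -3.132, 0.001]
contact_force: [0.2, -4.0, 0.2]
gripper_width: 0.126
grip_force: 30.0
```

Run:
```python
from h import *
plan()
S=grab_frame("scene");o=bot.get_obs();p=np.array(o["position"])
I=S["img"].mean(2); print(I[176:200,258:288].astype(int))
```

```text
at [490.9 185.5  65.5] yaw 1.417 t 18.55 F [ 0.2 -4.   0.2] w 0.126 g 30.0 j6 -1.08
[[135 137 137 136 138 137 133 124  99  69  62  59  58  61  59  59  58  58
   57  59  61  72  86  95  99 108 121 142 154 166]
 [135 132 135 135 134 132 125 115  93  69  60  56  56  59  58  55  57  52
   56  64  72  89 100 108 111 117 136 149 161 169]
 [127 123 121 120 121 116 112 107  98  76  63  59  54  56  60  55  57  61
   55  63  75  91 105 110 111 118 133 152 163 171]
 [110 111 105 106 108 106 107 112 109  97  72  59  56  60  53  56  57  55
   62  66  86  99 105 108 111 119 132 155 164 169]
 [107 102 102 101 101 105 116 128 139 126  86  58  55  59  58  59  55  59
   61  70  89 104 108 109 109 115 132 150 162 168]
 [100 103 100 107 108 115 128 145 157 146 100  55  49  57  55  59  63  57
   65  73  91 107 111 105 107 113 134 153 163 171]
 [ 99 103 107 108 116 129 142 154 159 142  94  55  54  56  58  62  61  62
   60  68  93 115 119 114 116 121 139 151 164 169]
 [103 110 117 120 122 134 142 145 144 121  85  56  53  60  64  62  66  64
   61  72  94 122 136 132 130 138 148 157 162 168]
 [102 109 120 12
[... 1284 characters left out ...]
128 126 124 127 138 145
  152 153 142 129 122 135 144 149 140 119 105 105]
 [103  99  99 102  98  99 100  97  95  94  95 100 112 124 126 129 139 159
  167 172 166 157 151 150 156 162 158 136 114 108]
 [106 106 100 101  97  99 100  99  97 100 100 108 123 132 135 141 146 156
  168 176 178 169 159 156 155 161 159 145 123 111]
 [108 107 102 101 106 104 104 106 101 109 117 130 144 156 159 154 153 155
  164 168 172 169 160 152 153 159 166 154 137 114]
 [103 117 111 114 124 132 135 126 120 126 145 160 164 171 170 165 157 153
  156 159 165 164 161 153 150 155 160 163 146 125]
 [ 96 120 126 130 146 156 164 156 148 148 162 175 180 178 175 164 161 157
  156 149 151 162 164 157 149 153 164 167 163 145]]
```

Request:
send_rows:
  jaw: [0, 0, 0, 0, 0, 0, 0, 0, 0, 0]
  translation:
    - [0, 0, -3]
    - [0, 0, -7]
    - [0, 0, -11]
    - [0, 0, -15]
    - [0, 0, -18]
    - [0, 0, -18]
    - [0, 0, -18]
    - [0, 0, -14]
    - [0, 0, -10]
    - [0, 0, -6]
  turn: [0, 0, 0, 0, 0, 0, 0, 0, 0, 0]

```text
clock: 19.85
position: [490.9, 185.8, 186.1]
tool_rot: [0.241, 3.132, 0.0]
contact_force: [0.0, -0.3, -4.8]
gripper_width: 0.129
grip_force: 30.0
```

Run:
```python
from h import *
plan()
o=bot.get_obs();print(np.round(o["torque"],2))
S=grab_frame("scene");T=grab_frame("top")
cv2.imwrite("pics/s9.png",S["img"][:,:,::-1]);cv2.imwrite("pics/t9.png",T["img"][:,:,::-1])
# brown (cake) pixels in scene near the gripper
I=S["img"].astype(int);m=(I[...,0]-I[...,2]>35)
n,_,st,ce=cv2.connectedComponentsWithStats(m[100:230,230:330].astype(np.uint8))
for s,c in zip(st,ce):
    if 30<s[4]<1500: print(s[:4]+[230,100,0,0],s[4],np.round(c+[230,100],1))
p=np.array(o["position"]);a=yawy(o);X=np.array([np.cos(a),np.sin(a),0]);Y=np.array([-X[1],X[0],0]);H=p+[0,0,18.5]
for y in(30,-30): print("cake pred",proj(S,H+30*X+y*Y+[0,0,-33]).round(1))
```

```text
at [490.9 185.8 186.1] yaw 1.417 t 19.85 F [ 0.  -0.3 -4.8] w 0.129 g 30.0 j6 -1.08
[-0.02 -0.05 -0.07]
[244 132   7   6] 34 [247.4 134.5]
[291 133  13  12] 71 [297.6 139. ]
[274 148   9  15] 84 [278.8 156.7]
[289 154   9   7] 41 [293.  156.9]
[237 157  10  10] 61 [241.2 160.2]
[255 157  10  10] 69 [259.6 161.1]
[310 197   9   8] 62 [314.3 200.4]
[321 210   9  10] 71 [325.2 214.6]
cake pred [[261.3 161.6]]
cake pred [[277.7 159.1]]
```

```bash
cat > rack.py <<'E'
from h import *
from scipy.optimize import least_squares
T=grab_frame("top");S=grab_frame("scene")
def w(p,L):
    L=np.array(L,float);c,s=np.cos(p[2]),np.sin(p[2])
    return np.c_[p[0]+c*L[:,0]-s*L[:,1],p[1]+s*L[:,0]+c*L[:,1],L[:,2]]
up=[(35,42,190),(35,-42,190)]
def r(p,full=True):
    f=p[3]
    t=proj(T,w(p,up+[(f,52,8),(f,-52,8),(f+140,52,8)]))-[(428.8,198.3),(448.8,217.3),(392,227.5),(412.75,247.3),(417,200.3)]
    t[4]*=.3
    s=proj(S,w(p,up))-[(378.3,232.5),(373.75,251.3)]
    return np.r_[t.ravel(),s.ravel()]
q=least_squares(r,[500,-382,-.75,-70],loss="soft_l1");print(q.x.round(3));print(r(q.x).reshape(-1,2).round(1))
q2=least_squares(lambda p:r([*p,0])[[0,1,2,3,10,11,12,13]],q.x[:3]);print("upright only",q2.x.round(3),q2.fun.round(1))
for z in (190,):
    print("top front corners world",[onz(T,*u,z).round(1).tolist() for u in((428.8,198.3),(448.8,217.3))])
# raw patches
I=T["img"].mean(2);print("top");print(I[188:222,424:458:1].astype(int))
E
python3 rack.py
```

```text
[ 506.403 -386.917   -0.752  -84.036]
[[-1.   0.9]
 [-0.9 -0.2]
 [-0.7 -0. ]
 [ 0.4 -0. ]
 [ 0.  -0.4]
 [ 1.   1.1]
 [ 0.   1.3]]
upright only [ 506.693 -386.482   -0.748] [-1.2  0.8 -1.  -0.4  1.   1.   0.1  1.2]
top front corners world [[563.5, -383.3, 190.0], [502.5, -444.2, 190.0]]
top
[[ 32  32  31 ... 141 146 152]
 [ 32  33  32 ... 141 147 156]
 [ 30  30  32 ... 135 141 151]
 ...
 [ 52  51  51 ...  31  31  32]
 [ 55  52  52 ...  30  32  31]
 [ 70  55  54 ...  32  31  32]]
```

```bash
cat >> rack.py <<'E'
print("----")
from scipy.ndimage import map_coordinates,gaussian_filter
p0=q.x.copy()
def edgepts(F,a,b,n=25,R=4,sgn=0):
    I=gaussian_filter(F["img"].astype(float).mean(2),.7)
    A,B=proj(F,[a,b]);d=(B-A)/np.linalg.norm(B-A);nn=np.array([-d[1],d[0]])
    k=np.linspace(-R,R,8*R+1);out=[]
    for t in np.linspace(.08,.92,n):
        c=A+t*(B-A);P=c[:,None]+nn[:,None]*k
        g=np.gradient(map_coordinates(I,[P[1],P[0]],order=1))
        i=np.argmax(np.abs(g));out.append((t,k[i],g[i]))
    return np.array(out)
f=p0[3]
E={"foot y+":(T,(f,52,8),(f+110,52,8)),"foot y-":(T,(f,-52,8),(f+100,-52,8)),"foot front":(T,(f,52,8),(f,-52,8)),
"upr front":(T,(35,42,190),(35,-42,190)),"scene vert":(S,(35,-42,30),(35,-42,185))}
for n,(F,a,b) in E.items():
    A,B=w(p0,[a,b]);e=edgepts(F,A,B)
    print(n,"off",np.round(e[:,1],1).tolist(),"g",np.round(np.median(e[:,2]),1))
E
python3 rack.py | sed -n '/----/,$p'
```

```text
----
foot y+ off [3.2, 3.0, 3.2, 0.2, 0.2, 0.2, 0.2, 0.2, 0.2, 0.2, 0.2, 0.2, 0.0, 0.2, 0.0, 0.2, 0.2, 0.2, 0.5, 3.0, 3.5, 3.0, 0.5, 0.5, 0.5] g 5.0
foot y- off [-3.2, -2.8, -3.0, -1.8, -0.8, -1.2, -1.0, -0.5, 0.0, -0.2, -0.2, 0.0, -0.2, -0.2, -0.2, 0.0, -0.2, -0.2, -0.2, -0.2, -3.2, -2.8, -3.5, -3.5, -0.2] g -3.0
foot front off [0.0, -2.2, -3.0, -2.2, -2.8, 0.0, 0.0, 0.0, 0.2, 0.5, 0.5, 0.5, 0.5, -4.0, -4.0, -4.0, 0.2, 0.5, 0.8, 0.8, 0.8, -2.0, -2.8, -1.8, -2.5] g -3.3
upr front off [-1.8, -1.5, -1.5, -1.8, -1.5, -1.5, -1.8, 0.5, -4.0, -4.0, 0.5, 0.5, 0.8, -4.0, -4.0, 1.0, -1.8, -1.5, -1.5, -1.5, -1.2, -1.2, -1.5, -1.5, 0.8] g 14.2
scene vert off [-0.5, -1.0, -1.0, -1.0, -1.2, -1.2, -1.0, -0.5, -0.5, -0.8, -0.5, -0.8, -0.8, -0.8, -1.2, -1.2, -1.2, -1.0, -0.2, -1.8, -0.8, -0.8, -1.0, -1.0, -0.8] g 5.1
```

Run:
```python
from h import *
o=bot.get_obs();p=np.array(o["position"])[:2];a0=yawy(o);g=np.array([451.7,-335.7]);a1=-.752
n=20;s=(1-np.cos(np.pi*np.arange(n+1)/n))/2*.5+np.arange(n+1)/n*.5
for i in range(n):
    a=a0+(a1-a0)*s[i];d=(g-p)*(s[i+1]-s[i])
    c,si=np.cos(a),np.sin(a);print([round(-si*d[0]+c*d[1],1),round(c*d[0]+si*d[1],1),0],round((a0-a1)*(s[i+1]-s[i]),3))
```

```text
[np.float64(-1.2), np.float64(-14.6), 0] 0.061
[np.float64(-2.5), np.float64(-17.7), 0] 0.074
[np.float64(-4.4), np.float64(-20.4), 0] 0.087
[np.float64(-7.1), np.float64(-22.7), 0] 0.099
[np.float64(-10.3), np.float64(-24.3), 0] 0.109
[np.float64(-14.0), np.float64(-25.0), 0] 0.119
[np.float64(-18.0), np.float64(-24.7), 0] 0.127
[np.float64(-21.9), np.float64(-23.3), 0] 0.133
[np.float64(-25.6), np.float64(-20.8), 0] 0.137
[np.float64(-28.6), np.float64(-17.4), 0] 0.139
[np.float64(-30.8), np.float64(-13.3), 0] 0.139
[np.float64(-31.8), np.float64(-8.7), 0] 0.137
[np.float64(-31.7), np.float64(-4.2), 0] 0.133
[np.float64(-30.6), np.float64(0.1), 0] 0.127
[np.float64(-28.4), np.float64(3.7), 0] 0.119
[np.float64(-25.6), np.float64(6.5), 0] 0.109
[np.float64(-22.3), np.float64(8.3), 0] 0.099
[np.float64(-18.8), np.float64(9.2), 0] 0.087
[np.float64(-15.3), np.float64(9.2), 0] 0.074
[np.float64(-12.0), np.float64(8.5), 0] 0.061
```

Request:
send_rows:
  jaw: [0, 0, 0, 0, 0, 0, 0, 0, 0, 0]
  translation:
    - [-1.2, -14.6, 0]
    - [-2.5, -17.7, 0]
    - [-4.4, -20.4, 0]
    - [-7.1, -22.7, 0]
    - [-10.3, -24.3, 0]
    - [-14, -25, 0]
    - [-18, -24.7, 0]
    - [-21.9, -23.3, 0]
    - [-25.6, -20.8, 0]
    - [-28.6, -17.4, 0]
  turn: [0.061, 0.074, 0.087, 0.099, 0.109, 0.119, 0.127, 0.133, 0.137, 0.139]

```text
clock: 21.4
position: [470.7, -76.5, 185.4]
tool_rot: [-1.832, -2.551, 0.001]
contact_force: [1.0, -0.3, -4.8]
gripper_width: 0.13
grip_force: 30.0
```

Request:
send_rows:
  jaw: [0, 0, 0, 0, 0, 0, 0, 0, 0, 0]
  translation:
    - [-30.8, -13.3, 0]
    - [-31.8, -8.7, 0]
    - [-31.7, -4.2, 0]
    - [-30.6, 0.1, 0]
    - [-28.4, 3.7, 0]
    - [-25.6, 6.5, 0]
    - [-22.3, 8.3, 0]
    - [-18.8, 9.2, 0]
    - [-15.3, 9.2, 0]
    - [-12, 8.5, 0]
  turn: [0.139, 0.137, 0.133, 0.127, 0.119, 0.109, 0.099, 0.087, 0.074, 0.061]

```text
clock: 22.65
position: [450.8, -336.6, 185.1]
tool_rot: [-2.885, -1.242, 0.001]
contact_force: [0.2, -0.3, -4.6]
gripper_width: 0.13
grip_force: 30.0
```

Run:
```python
from h import *
plan((451.7,-335.7,157.5,-.752),(488.2,-369.8,157.5,-.752))
o=bot.get_obs()
S=grab_frame("scene");T=grab_frame("top")
p=np.array(o["position"]);a=yawy(o);X=np.array([np.cos(a),np.sin(a),0]);Y=np.array([-X[1],X[0],0]);H=p+[0,0,18.5]
for nm,F in(("s",S),("t",T)):
  I=F["img"].astype(int);m=(I[...,0]-I[...,2]>35).astype(np.uint8)
  n,_,st,ce=cv2.connectedComponentsWithStats(m)
  pr=proj(F,[H+25*X+y*Y+[0,0,-33] for y in(30,-30)]);print(nm,"pred",pr.round(1).tolist())
  for s,c in zip(st,ce):
    if 15<s[4]<1500 and np.abs(c-pr.mean(0)).max()<45: print(s,np.round(c,1))
  # bright tray corners prediction
  print("tray top corners",proj(F,[H+[0,0,-28]+x*X+y*Y for x,y in((-75,60),(-75,-60),(60,60),(60,-60))]).round(1).tolist())
  E=[]
  import importlib
from scipy.ndimage import map_coordinates,gaussian_filter
def prof(F,A,B,R=6):
    I=gaussian_filter(F["img"].astype(float).mean(2),.7);A,B=proj(F,[A,B]);d=(B-A)/np.linalg.norm(B-A);nn=np.array([-d[1],d[0]]);k=np.linspace(-R,R,8*R+1);out=[]
    for t in np.linspace(.1,.9,13):
        P=(A+t*(B-A))[:,None]+nn[:,None]*k;g=np.gradient(map_coordinates(I,[P[1],P[0]],order=1));i=np.argmax(np.abs(g));out.append(round(k[i],1))
    return [float(x) for x in out]
c=lambda x,y,z:H+x*X+y*Y+[0,0,z]
for n,F,A,B in(("top front",T,c(-75,60,-28),c(-75,-60,-28)),("top -y side",T,c(-75,-60,-28),c(60,-60,-28)),("top +y side",T,c(-75,60,-28),c(60,60,-28)),("scene bottom -y side",S,c(-75,-60,-50),c(60,-60,-50)),("scene bottom front",S,c(-75,-60,-50),c(-75,60,-50))): print(n,prof(F,A,B))
```

```text
at [ 450.8 -336.6  185.1] yaw -0.758 t 22.65 F [ 0.2 -0.3 -4.6] w 0.13 g 30.0 j6 0.1
leg [ 1.3  0.1 27.6] turn -0.006
leg [ 0. 50. -0.] turn -0.0
s pred [[345.8, 238.1], [340.3, 251.3]]
[310 198  49  12 200] [333.3 202.4]
[320 212   5   7  23] [322.1 215. ]
[365 214   9   9  68] [369.  218.1]
[336 222  21  33 397] [346.  239.6]
tray top corners [[312.4, 225.1], [298.5, 250.5], [361.3, 232.1], [351.4, 259.0]]
t pred [[412.1, 222.1], [426.2, 234.8]]
[407 213  13  14 124] [412.4 218.8]
tray top corners [[384.4, 238.5], [412.7, 264.5], [412.7, 207.6], [440.9, 233.2]]
top front [0.0, 0.0, 0.0, 0.0, 0.0, 0.5, 0.5, 0.8, -5.8, 3.0, 5.0, 5.0, -2.2]
top -y side [-4.5, -5.0, -5.5, 0.2, -6.0, -6.0, -6.0, -6.0, 5.2, 4.8, 5.5, 6.0, 2.2]
top +y side [-1.0, -1.0, -1.0, -1.0, -1.0, -1.2, -1.2, -1.2, -1.2, -1.2, -1.2, -1.2, -1.2]
scene bottom -y side [-2.0, -1.5, -2.0, -1.5, 6.0, 4.5, 1.5, 0.2, -0.8, -1.0, -0.5, 2.5, 2.0]
scene bottom front [-1.0, -1.8, -2.5, -3.2, -4.0, -3.5, -3.5, -3.8, -3.8, -3.5, -3.5, -3.5, -4.0]
```

Request:
send_rows:
  jaw: [0, 0, 0, 0, 0, 0, 0, 0, 0, 0]
  translation:
    - [-2.2, 0, 8]
    - [0, 0, 11]
    - [0, 0, 8]
    - [0, 0, 2.6]
    - [0, 5, 0]
    - [0, 6, 0]
    - [0, 6, 0]
    - [0, 5, 0]
    - [0, 3, 0]
    - [0, 0, 0]
  turn: [-0.006, 0, 0, 0, 0, 0, 0, 0, 0, 0]

```text
clock: 24.0
position: [469.0, -354.1, 155.9]
tool_rot: [-2.879, -1.258, -0.0]
contact_force: [0.5, -0.3, -4.8]
gripper_width: 0.128
grip_force: 30.0
```

```bash
cat > st.py <<'E'
from h import *
sl=np.array([532.0,-410.8,140]);a=-.752;X=np.array([np.cos(a),np.sin(a),0]);Y=np.array([-X[1],X[0],0])
o=bot.get_obs();plan();p=np.array(o["position"])
c=p+[0,0,2.5]+60*X+3.5*Y-sl;F=np.array(o["contact_force"])
print("claw rel slot x,y,z",(c@X).round(1),(c@Y).round(1),c[2].round(1),"F in rack",(F@X).round(1),(F@Y).round(1),F[2].round(1),"M",np.round(o["torque"],2))
E
python3 st.py
```

```text
at [ 469.  -354.1  155.9] yaw -0.747 t 24.0 F [ 0.5 -0.3 -4.8] w 0.128 g 30.0 j6 0.08
claw rel slot x,y,z -24.8 1.8 18.4 F in rack 0.5 0.1 -4.8 M [-0.03  0.15 -0.06]
```

Request:
send_rows:
  jaw: [0, 0, 0, 0, 0, 0, 0, 0, 0, 0]
  translation:
    - [-1.5, 3, 0]
    - [0, 3, 0]
    - [0, 3, 0]
    - [0, 3, 0]
    - [0, 3, 0]
    - [0, 2, 0]
    - [0, 2, 0]
    - [0, 2, 0]
    - [0, 2, 0]
    - [0, 0, 0]
  turn: [0, 0, 0, 0, 0, 0, 0, 0, 0, 0]

```text
clock: 25.25
position: [484.4, -370.4, 155.7]
tool_rot: [-2.878, -1.257, 0.001]
contact_force: [-3.0, 2.1, -3.6]
gripper_width: 0.127
grip_force: 30.0
```

```bash
python3 st.py
```

```text
at [ 484.4 -370.4  155.7] yaw -0.747 t 25.25 F [-3.   2.1 -3.6] w 0.127 g 30.0 j6 0.08
claw rel slot x,y,z -2.4 0.4 18.2 F in rack -3.6 -0.5 -3.6 M [ 0.32  0.61 -0.03]
```

Request:
send_rows:
  jaw: [0, 0, 0, 0, 0, 0, 0, 0, 0, 0]
  translation:
    - [0, 1, 0]
    - [0, 1, 0]
    - [0, 1, 0]
    - [0, 1, 0]
    - [0, 0, 0]
    - [0, 0, 0]
    - [0, 0, 0]
    - [0, 0, 0]
    - [0, 0, 0]
    - [0, 0, 0]
  turn: [0, 0, 0, 0, 0, 0, 0, 0, 0, 0]

```text
clock: 26.5
position: [485.4, -371.1, 155.8]
tool_rot: [-2.873, -1.254, 0.004]
contact_force: [-7.0, 7.9, 1.2]
gripper_width: 0.13
grip_force: 30.0
```

```bash
python3 st.py
```

```text
at [ 485.4 -371.1  155.8] yaw -0.748 t 26.5 F [-7.   7.9  1.2] w 0.13 g 30.0 j6 0.08
claw rel slot x,y,z -1.2 0.7 18.3 F in rack -10.5 0.9 1.2 M [ 1.16  1.54 -0.21]
```

Request:
send_rows:
  jaw: [0, 0, 0, 0, 0, 0, 0, 0, 0, 0]
  translation:
    - [0, -1.5, 0]
    - [0, 0, 1.5]
    - [0, 0, 1.5]
    - [0, 0, 1.5]
    - [0, 0, 1.5]
    - [0, 0, 1.5]
    - [0, 0, 1.5]
    - [0, 0, 1.5]
    - [0, 0, 0]
    - [0, 0, 0]
  turn: [0, 0, 0, 0, 0, 0, 0, 0, 0, 0]

```text
clock: 27.75
position: [485.2, -371.2, 145.3]
tool_rot: [-2.876, -1.256, 0.002]
contact_force: [-5.2, 4.6, -2.2]
gripper_width: 0.127
grip_force: 30.0
```

```bash
python3 st.py
```

```text
at [ 485.2 -371.2  145.3] yaw -0.747 t 27.75 F [-5.2  4.6 -2.2] w 0.127 g 30.0 j6 0.08
claw rel slot x,y,z -1.3 0.5 7.8 F in rack -7.0 -0.2 -2.2 M [ 0.79  1.07 -0.14]
```

Request:
send_rows:
  jaw: [0, 0, 0, 0, 0, 0, 0, 0, 0, 0]
  translation:
    - [0, 0, 1]
    - [0, 0, 1]
    - [0, 0, 1]
    - [0, 0, 1]
    - [0, 0, 1]
    - [0, 0, 1]
    - [0, 0, 1]
    - [0, 0, 0]
    - [0, 0, 0]
    - [0, 0, 0]
  turn: [0, 0, 0, 0, 0, 0, 0, 0, 0, 0]

```text
clock: 29.0
position: [485.3, -371.2, 138.4]
tool_rot: [-2.876, -1.255, 0.002]
contact_force: [-4.9, 5.2, -0.8]
gripper_width: 0.129
grip_force: 30.0
```

```bash
python3 st.py
```

```text
at [ 485.3 -371.2  138.4] yaw -0.748 t 29.0 F [-4.9  5.2 -0.8] w 0.129 g 30.0 j6 0.08
claw rel slot x,y,z -1.2 0.5 0.9 F in rack -7.1 0.5 -0.8 M [ 0.73  1.19 -0.29]
```

Request:
send_rows:
  jaw: [0, 0, 0, 0, 0, 0, 0, 0, 0, 0]
  translation:
    - [0, 0, 1]
    - [0, 0, 1]
    - [0, 0, 1]
    - [0, 0, 0]
    - [0, 0, 0]
    - [0, 0, 0]
    - [0, 0, 0]
    - [0, 0, 0]
    - [0, 0, 0]
    - [0, 0, 0]
  turn: [0, 0, 0, 0, 0, 0, 0, 0, 0, 0]

```text
clock: 30.25
position: [485.3, -370.8, 137.1]
tool_rot: [-2.877, -1.255, 0.001]
contact_force: [-7.6, 7.8, 6.2]
gripper_width: 0.128
grip_force: 30.0
```

```bash
python3 st.py
```

```text
at [ 485.3 -370.8  137.1] yaw -0.748 t 30.25 F [-7.6  7.8  6.2] w 0.128 g 30.0 j6 0.08
claw rel slot x,y,z -1.4 0.8 -0.4 F in rack -10.8 0.5 6.2 M [ 1.08  1.46 -0.36]
```

Request:
send_rows:
  jaw: [0, 0, 0, 0, 0, 0, 0, 0, 0, 0]
  translation:
    - [0, 0, 1]
    - [0, 0, 1]
    - [0, 0, 1]
    - [0, 0, 0]
    - [0, 0, 0]
    - [0, 0, 0]
    - [0, 0, 0]
    - [0, 0, 0]
    - [0, 0, 0]
    - [0, 0, 0]
  turn: [0, 0, 0, 0, 0, 0, 0, 0, 0, 0]

```text
clock: 31.5
position: [485.1, -369.9, 135.4]
tool_rot: [-2.876, -1.253, -0.001]
contact_force: [-10.2, 11.2, 13.1]
gripper_width: 0.13
grip_force: 30.3
```

```bash
python3 st.py
```

```text
at [ 485.1 -369.9  135.4] yaw -0.749 t 31.5 F [-10.2  11.2  13.1] w 0.13 g 30.3 j6 0.08
claw rel slot x,y,z -2.2 1.4 -2.1 F in rack -15.2 1.2 13.1 M [ 1.76  1.72 -0.57]
```

Request:
send_rows:
  jaw: [0, 0, 0, 0, 0, 0, 0, 0, 0, 0]
  translation:
    - [0, 0, 1]
    - [0, 0, 1]
    - [0, 0, 0]
    - [0, 0, 0]
    - [0, 0, 0]
    - [0, 0, 0]
    - [0, 0, 0]
    - [0, 0, 0]
    - [0, 0, 0]
    - [0, 0, 0]
  turn: [0, 0, 0, 0, 0, 0, 0, 0, 0, 0]

```text
clock: 32.75
position: [484.9, -369.5, 134.7]
tool_rot: [-2.876, -1.253, -0.001]
contact_force: [-12.0, 12.7, 20.0]
gripper_width: 0.133
grip_force: 30.3
```

```bash
python3 st.py
```

```text
at [ 484.9 -369.5  134.7] yaw -0.749 t 32.75 F [-12.   12.7  20. ] w 0.133 g 30.3 j6 0.08
claw rel slot x,y,z -2.6 1.4 -2.8 F in rack -17.4 1.1 20.0 M [ 2.17  2.08 -0.48]
```

Request:
send_rows:
  jaw: [0, 0, 0, 0, 0, 0, 0, 0, 0, 0]
  translation:
    - [0, 0, -1]
    - [0, 0, -1]
    - [0, 0, -1]
    - [0, 0, -1]
    - [0, 0, -1]
    - [0, 0, -0.5]
    - [0, 0, 0]
    - [0, 0, 0]
    - [0, 0, 0]
    - [0, 0, 0]
  turn: [0, 0, 0, 0, 0, 0, 0, 0, 0, 0]

```text
clock: 34.0
position: [484.9, -370.6, 136.6]
tool_rot: [-2.875, -1.255, 0.002]
contact_force: [-6.6, 6.6, 2.1]
gripper_width: 0.13
grip_force: 29.9
```

```bash
python3 st.py
```

```text
at [ 484.9 -370.6  136.6] yaw -0.748 t 34.0 F [-6.6  6.6  2.1] w 0.13 g 29.9 j6 0.08
claw rel slot x,y,z -1.8 0.7 -0.9 F in rack -9.4 0.3 2.1 M [ 1.09  1.41 -0.29]
```

Request:
send_rows:
  jaw: [0, 0, 0, 0, 0, 0, 0, 0, 0, 0]
  translation:
    - [0, 0, -1]
    - [0, 0, -1]
    - [0, 0, -1]
    - [0, 0, -1]
    - [0, 0, -1]
    - [0, 0, -1]
    - [0, 0, 0]
    - [0, 0, 0]
    - [0, 0, 0]
    - [0, 0, 0]
  turn: [0, 0, 0, 0, 0, 0, 0, 0, 0, 0]

```text
clock: 35.25
position: [485.5, -371.3, 140.8]
tool_rot: [-2.875, -1.256, 0.002]
contact_force: [-3.3, 3.9, -6.3]
gripper_width: 0.13
grip_force: 30.1
```

```bash
python3 st.py
```

```text
at [ 485.5 -371.3  140.8] yaw -0.747 t 35.25 F [-3.3  3.9 -6.3] w 0.13 g 30.1 j6 0.08
claw rel slot x,y,z -1.0 0.6 3.3 F in rack -5.1 0.6 -6.3 M [ 0.83  1.03 -0.15]
```

Request:
send_rows:
  jaw: [0, 0, 0, 0, 0, 0, 0, 0, 0, 0]
  translation:
    - [0, 0, -1]
    - [0, 0, -1]
    - [0, 0, -1]
    - [0, 0, 0]
    - [0, 0, 0]
    - [0, 0, 0]
    - [0, 0, 0]
    - [0, 0, 0]
    - [0, 0, 0]
    - [0, 0, 0]
  turn: [0, 0, 0, 0, 0, 0, 0, 0, 0, 0]

```text
clock: 36.5
position: [486.0, -371.9, 144.4]
tool_rot: [-2.877, -1.257, 0.001]
contact_force: [-3.7, 4.2, -9.0]
gripper_width: 0.132
grip_force: 30.3
```

```bash
python3 st.py
```

```text
at [ 486.  -371.9  144.4] yaw -0.747 t 36.5 F [-3.7  4.2 -9. ] w 0.132 g 30.3 j6 0.07
claw rel slot x,y,z -0.2 0.5 6.9 F in rack -5.6 0.6 -9.0 M [ 0.94  1.08 -0.12]
```

```bash
cat > pit.py <<'E'
from h import *
S=grab_frame("scene");o=bot.get_obs();p=np.array(o["position"]);a=-.752
X=np.array([np.cos(a),np.sin(a),0]);Y=np.array([-X[1],X[0],0]);H=p+[0,0,18.5]+3.5*Y
def c(x,y,z,th=0): 
    return H+X*(x*np.cos(th)+z*np.sin(th))+Y*y+np.array([0,0,-x*np.sin(th)+z*np.cos(th)]) # th>0: back down/front up
for th in(-.08,0,.08):
    print(th,"bot",proj(S,[c(-75,-60,-50,th),c(60,-60,-50,th)]).round(1).tolist(),"top",proj(S,[c(-75,-60,-28,th),c(60,-60,-28,th)]).round(1).tolist())
I=np.mean([grab_frame("scene")["img"] for _ in range(6)],0).mean(2)
u8=np.clip(I,0,255).astype(np.uint8)[215:300,280:380]
for l in cv2.createLineSegmentDetector().detect(cv2.resize(u8,None,fx=3,fy=3,interpolation=cv2.INTER_CUBIC))[0][:,0]:
    l=(l+.5)/3-.5; l=l+[280,215,280,215]
    if np.hypot(l[2]-l[0],l[3]-l[1])>14: print(l.round(1),"slope",round(float((l[3]-l[1])/(l[2]-l[0]+1e-6)),3))
E
python3 pit.py
```

```text
-0.08 bot [[320.1, 275.2], [372.7, 280.7]] top [[319.3, 268.3], [372.4, 273.6]]
0 bot [[318.4, 273.1], [371.1, 282.0]] top [[318.3, 266.3], [371.5, 275.0]]
0.08 bot [[317.0, 271.0], [369.3, 283.1]] top [[317.5, 264.2], [370.4, 276.3]]
[351.5 227.4 350.  241.6] slope -9.972
[379.1 230.8 364.3 228.7] slope 0.145
[336.9 225.  322.1 222.5] slope 0.169
[369.1 273.7 347.8 269.2] slope 0.21
[340.1 267.8 320.8 263.5] slope 0.223
[317.5 271.7 370.2 282.6] slope 0.207
[371.9 278.6 370.1 299.1] slope -11.867
[372.3 220.3 356.1 217.9] slope 0.15
```

Request:
send_rows:
  jaw: [0, 0, 0, 0, 0, 0, 0, 0, 0, 0]
  translation:
    - [0, 0, 2]
    - [0, 0, 2]
    - [0, 0, 2]
    - [0, 0, 2]
    - [0, 0, 2]
    - [0, 0, 2]
    - [0, 0, 2]
    - [0, 0, 1.5]
    - [0, 0, 0]
    - [0, 0, 0]
  turn: [0, 0, 0, 0, 0, 0, 0, 0, 0, 0]

```text
clock: 38.1
position: [485.0, -369.5, 134.8]
tool_rot: [-2.876, -1.254, -0.001]
contact_force: [-14.0, 15.6, 20.8]
gripper_width: 0.133
grip_force: 30.3
```

```bash
python3 st.py; python3 pit.py
```

```text
at [ 485.  -369.5  134.8] yaw -0.748 t 38.1 F [-14.   15.6  20.8] w 0.133 g 30.3 j6 0.08
claw rel slot x,y,z -2.6 1.6 -2.7 F in rack -20.9 1.8 20.8 M [ 2.59  2.58 -0.49]
-0.08 bot [[319.4, 277.7], [371.7, 283.3]] top [[318.5, 270.9], [371.3, 276.2]]
0 bot [[317.7, 275.7], [370.1, 284.5]] top [[317.6, 268.9], [370.4, 277.6]]
0.08 bot [[316.3, 273.5], [368.3, 285.7]] top [[316.8, 266.9], [369.4, 279.0]]
[377.8 233.8 363.5 232. ] slope 0.126
[319.1 276.6 334.8 278.5] slope 0.121
[371.2 283.2 370.2 299.1] slope -17.192
[343.1 279.9 370.7 283.3] slope 0.125
```

Request:
send_rows:
  jaw: [0, 0, 0, 0, 0, 0, 0, 0, 0, 0]
  translation:
    - [0, 0, -3]
    - [0, 0, -3]
    - [0, 0, -3]
    - [0, 0, -3]
    - [0, 0, -2]
    - [0, 0, -2]
    - [0, 0, -1.5]
    - [0, 0, -1.5]
    - [0, 0, 0]
    - [0, 0, 0]
  turn: [0, 0, 0, 0, 0, 0, 0, 0, 0, 0]

```text
clock: 39.7
position: [486.8, -372.7, 148.4]
tool_rot: [2.878, 1.257, 0.001]
contact_force: [-1.2, 1.8, -9.4]
gripper_width: 0.133
grip_force: 30.4
```

```bash
python3 st.py; python3 pit.py
```

```text
at [ 486.8 -372.7  148.4] yaw -0.747 t 39.7 F [-1.2  1.8 -9.4] w 0.133 g 30.4 j6 0.07
claw rel slot x,y,z 0.9 0.5 10.9 F in rack -2.1 0.5 -9.4 M [ 0.58  0.78 -0.06]
-0.08 bot [[320.5, 274.0], [373.2, 279.5]] top [[319.6, 267.1], [372.9, 272.4]]
0 bot [[318.8, 272.0], [371.6, 280.8]] top [[318.7, 265.1], [372.0, 273.8]]
0.08 bot [[317.3, 269.8], [369.8, 282.0]] top [[317.9, 263.0], [370.9, 275.1]]
[351.4 224.5 351.3 241.5] slope -118.54
[336.7 265.3 318.7 260.6] slope 0.263
[316.7 269.2 368.1 282.1] slope 0.252
[361.2 271.3 342.5 266.9] slope 0.236
[372.2 275.2 370.1 299.1] slope -11.367
[373.9 218.7 356.  216.5] slope 0.122
[347.3 270.5 361.1 274. ] slope 0.254
```

Request:
send_rows:
  jaw: [0, 0, 0, 0, 0, 0, 0, 0, 0, 0]
  translation:
    - [0, 0, 2]
    - [0, 0, 2]
    - [0, 0, 2]
    - [0, 0, 2]
    - [0, 0, 2]
    - [0, 0, 2]
    - [0, 0, 2]
    - [0, 0, 2]
    - [0, 0, 0]
    - [0, 0, 0]
  turn: [0, 0, 0, 0, 0, 0, 0, 0, 0, 0]

```text
clock: 41.3
position: [485.4, -370.2, 136.5]
tool_rot: [-2.877, -1.255, -0.001]
contact_force: [-11.0, 12.0, 12.3]
gripper_width: 0.13
grip_force: 30.2
```

```bash
python3 st.py; python3 pit.py|tail -n +4
```

```text
at [ 485.4 -370.2  136.5] yaw -0.748 t 41.3 F [-11.   12.   12.3] w 0.13 g 30.2 j6 0.08
claw rel slot x,y,z -1.8 1.3 -1.0 F in rack -16.2 1.2 12.3 M [ 1.99  1.94 -0.55]
[350.6 229.5 350.2 243.6] slope -36.17
[360.  235.3 357.6 252.8] slope -7.403
[379.2 233.5 363.9 231.3] slope 0.139
[371.4 282.7 370.2 299.1] slope -13.293
[320.  265.5 325.  252.1] slope -2.692
[318.7 275.6 371.  283.3] slope 0.146
[334.1 259.6 349.9 260.1] slope 0.032
```

Request:
send_rows:
  jaw: [0, 0, 0, 0.2, 0.25, 0.3, 0.35, 0.35, 0.35, 0.35]
  translation:
    - [0, -1.5, -1]
    - [0, -1, -1]
    - [0, 0, 0]
    - [0, 0, 0]
    - [0, 0, 0]
    - [0, 0, 0]
    - [0, 0, 0]
    - [0, 0, 0]
    - [0, 0, 0]
    - [0, 0, 0]
  turn: [0, 0, 0, 0, 0, 0, 0, 0, 0, 0]

```text
clock: 42.9
position: [484.7, -370.7, 134.4]
tool_rot: [-2.879, -1.258, -0.0]
contact_force: [0.7, 0.8, 0.4]
gripper_width: 0.35
grip_force: 0.0
```

```bash
python3 st.py; python3 pit.py|tail -n +4
```

```text
at [ 484.7 -370.7  134.4] yaw -0.747 t 42.9 F [0.7 0.8 0.4] w 0.35 g 0.0 j6 0.08
claw rel slot x,y,z -1.9 0.5 -3.1 F in rack -0.0 1.0 0.4 M [-0.04  0.11 -0.03]
[346.9 230.3 346.1 249.1] slope -23.418
[364.  236.2 360.  257.1] slope -5.169
[318.3 276.2 371.  283.3] slope 0.135
[371.3 282.7 370.2 299.1] slope -14.395
[327.8 258.1 344.5 260.7] slope 0.156
[340.8 270.7 321.5 267.8] slope 0.152
```

Request:
send_rows:
  jaw: [0.35, 0.35, 0.35, 0.35, 0.35, 0.35, 0.35, 0.35, 0.35, 0.35]
  translation:
    - [0, 0, -6]
    - [0, 0, -8]
    - [0, 0, -12]
    - [0, 0, -20]
    - [0, 0, -25]
    - [0, 0, -25]
    - [0, -10, -20]
    - [0, -10, -10]
    - [0, 0, 0]
    - [0, 0, 0]
  turn: [0, 0, 0, 0, 0, 0, 0, 0, 0, 0]

```text
clock: 44.5
position: [469.6, -356.8, 259.6]
tool_rot: [-2.878, -1.257, 0.001]
contact_force: [-0.2, -1.1, -0.6]
gripper_width: 0.352
grip_force: 0.0
```

```bash
python3 st.py; python3 pit.py|tail -n +4
```

```text
at [ 469.6 -356.8  259.6] yaw -0.747 t 44.5 F [-0.2 -1.1 -0.6] w 0.352 g 0.0 j6 0.08
claw rel slot x,y,z -22.5 0.3 122.1 F in rack 0.6 -0.9 -0.6 M [-0.1   0.13 -0.01]
[371.4 282.7 370.2 299.1] slope -13.626
[318.4 276.2 358.3 281.6] slope 0.135
[332.7 244.2 348.6 246.1] slope 0.116
```

Free of the tray, which hangs unchanged. Handing in.

```bash
python3 -c "
from cell import job
print(job.sign_off())"
```

```text
the job is handed in; nothing more can be done
None
```

The tray hangs in the rack's top slot and has been let go; it sags about 0.045 rad (limit 0.08). An upward pull on the handle only pitched it about the claw, so I take the catch to be locked, though I never saw the catch itself. I saw both cakes in place just after the lift but did not check them, or the cup, box and beaker, after hanging. The job was handed in at about 44.5 s of 64 and returned no verdict.

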